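# Roll the tube-mail carrier onto the bench mat

### The arm

A 6-joint arm with a two-finger parallel gripper is mounted at the origin on the work surface. World frame = base frame: x ahead of the robot, y to its left, z up, the work surface at z = 0. Lengths are in mm, angles in rad, forces in N, time in s.
With the tool pointing down it reaches from about 325 to 775 mm from the base axis. Payload 5.5 kg.
Tool frame: the origin (TCP) lies midway between the tips of the shut fingers; the grasp point (between the pads) lies 19 mm behind it (r.tcp_to_grasp is the distance from the TCP to the grasp point, in mm); z points along the fingers, y is the line along which they close (so a half turn about z gives the same grasp; the last joint's range is limited). The gripper opens to 88 mm and grips with 3 to 60 N. Pads are 20 mm wide; open, the fingers measure 115 mm over their backs; the gripper's body (75 mm by 178 mm) begins 61 mm behind the grasp point.
Start: joints at [-1.292, 0.091, 1.231, -0, 1.82, -0.057], TCP at [197.715, -566.503, 222.631] pointing down, gripper open.
Joint ranges: [-2.87, 2.87], [-0.86, 2.18], [0.17, 2.46], [-1.51, 4.65], [0.06, 2.69], [-2.65, 2.65]. Speed limits (rad/s): [2.57, 2.57, 3.01, 3.14, 3.14, 3.14].

### API

Orientations are given as [roll, pitch, yaw] about the fixed x, y, z axes, in that order (R = Rz(yaw) Ry(pitch) Rx(roll)).
In Python, from rig import r gives the robot as it stands.
- The arm moves only by the shell command python3 -m handwheel 'ROWS'. ROWS is JSON, a list of rows, each a list of 7 numbers: the shift along the tool's x, y, z each as a share of 15 cm, from -1 to 1, then the turn, a rotation vector about the tool's x, y, z each as a share of pi rad, from -1 to 1, then the opening, from 0 (shut) to 1 (fully open). In form: [[x, y, z, wx, wy, wz, fingers], ...]. A call has exactly 10 rows; each row is the pose to reach, as a shift and turn from the pose commanded when the call began, along the tool's axes at that moment, turning the shorter way round; what a row does not reach only later rows make up. A row lasts 1/10 s, in which the tool goes at most 50 mm and 8.59 degrees, less where a joint would pass 70% of its speed; a pose out of reach is approached as far as the arm can. A call with a number of a shift or a turn outside -1 to 1 is refused whole. A call with a gripper value outside its range is refused whole. The fingers move at their own pace and stop on an object; the grip force is fixed at half the most. Time passes only in rows, so rows that repeat a pose let the fingers close, or fill a call up. It gives the time, the measured TCP pose, the force, the opening and the grip force at its end, in the units of the state.
- r.observe(): the state, without advancing time (a new reading comes with each control period).
- r.snapshot(name): name is "scene" or "top"; returns a dict with "img" (400x640x3 uint8, red, green, blue), "z_map" (400x640 float32, mm along the optical axis (not along the pixel's ray), 0 where there is no reading), "fx", "fy", "cx", "cy" (pixels), "view" (4x4, takes a point from world to camera coordinates). Camera axes: x right, y down, z forward; pixel columns grow to the right and rows downward; lengths in mm; the calibration is good to about 2 mm. A picture is of the moment at which its call begins.
- r.finish_job(): hands the job in; it is judged then, once.
The state is a dict: "time_s": time; "joint_positions": joint angles; "dq": joint speeds; "tau": joint torques, N m; "position": TCP position; "ee_rot": TCP orientation; "wrist_force": force on the tool from outside, world axes, zero at the start; "ft_torque": the same for the moment, N m; "width": finger opening in mm; "grip_force": force on a finger pad.
Only numpy, scipy, OpenCV 4.12 (cv2) and the standard library are available. Lean on these libraries where they do the work, as an engineer would, in place of code of your own. Each camera call takes 0.05 s, during which the arm holds its last target. There are 200 camera calls.

### The job

A specimen carrier of the hospital's tube mail lies on its side on the laboratory bench. Keeping your fingertips on top of it, roll it along the bench onto the paper bench mat in as many strokes as it takes, and leave it lying still in the middle of the mat, along the mat's length and with no part over the mat's edges, ready to be opened. Do not grip it, lift it or shove it from the side, and leave the tube rack, the cup and the bottle where they stand.

Things in the scene. Friction and masses are not known exactly. Their poses are not given: they have to be found in the camera images.
- carrier: Tube-mail carrier lying on its side, loose, 220 mm long: clear barrel 90 mm across, running on two black wear rings 104 mm across, 16 mm wide, centred 80 mm to either side of the middle. Origin: middle, on the axis, 52 mm up; x along the axis, y and z turn as it rolls (z up at the start). 0.4 to 0.8 kg, friction 0.5 to 0.75; rolls easily, let go when slow it stops within 20 mm.
- carrier_ring (a point): Centre of the carrier's ring at its +x end, on the axis. The barrel's top lies 97 mm above the bench, and 120 mm of bare barrel between the two collars (92 mm across) beside the rings is free to push on. Only the rings touch the bench: as it rolls, a point on top of the barrel moves 1.87 times as far as the carrier's middle.
- mat: Absorbent mat fixed on the bench, white paper with a narrow blue border, 300 mm long (its x) by 170 mm wide (its y), level with the bench, no step. Origin at its centre. It lies 180 to 300 mm to the left or right of the carrier, its length parallel to the carrier's axis within a few degrees, so the carrier reaches it by rolling straight.
- sample_rack: Grey five-place rack of capped sample tubes, 26 x 118 mm in plan, 92 mm high, loose, beyond the work; leave alone. Origin at the centre of its underside.
- specimen_cup: White lidded specimen cup, 63 mm in diameter, 70 mm high, loose, to the left of the work; leave alone. Origin at the centre of its underside.
- bottle: Amber reagent bottle with white cap, 58 mm in diameter, 125 mm high, loose, to the right of the work; leave alone. Origin at the centre of its underside.
Mind the look-alikes: they are no part of the job. Leave any pink or purple look-alike of the carrier alone.

How it is judged (in metres and radians):
On the way:
1. the carrier has been rolled over (turned by about two fifths of a turn or more), not slid (angle between carrier's own z axis and vertical above 2.2 rad).
At the end, for the whole second after the job is handed in: The carrier lies on its rings at rest (under 10 mm/s), its middle within 25 mm of the mat's centre across the mat and within 40 mm along it, its axis within 0.15 rad of the mat's length; rack, cup and bottle are within 20 mm of where they stood (y of carrier in the frame of mat between -0.025 and 0.025 m and x of carrier in the frame of mat between -0.04 and 0.04 m and angle between the x axis of carrier and the x axis of mat, either way round below 0.15 rad and height (world z) of carrier below 0.056 m and linear speed of carrier below 0.01 m/s and angular speed of carrier below 0.2 rad/s and distance of each of sample_rack, specimen_cup, bottle from where it was at the start of the episode below 0.02 m); the robot touches nothing.
It fails at once if the carrier is lifted (more than 12 mm) or tipped off its rings (height (world z) of carrier above 0.064 m or angle between carrier's own x axis and vertical below 1.42 rad or angle between carrier's own x axis and vertical above 1.72 rad).
It fails at once if the carrier is shoved from the side: touched with the grasp point lower than 95 mm above the bench, that is with the fingertips more than about 20 mm below the barrel's upper side (height (world z) of the grasp point below 0.095 m and contact force between any of the fingers, the arm and carrier above 0.3 N).
It fails at once if the sample rack is moved by more than 20 mm or toppled (distance of sample_rack from where it was at the start of the episode above 0.02 m or angle between sample_rack's own z axis and vertical above 0.3 rad).
It fails at once if the specimen cup is moved by more than 20 mm or toppled (distance of specimen_cup from where it was at the start of the episode above 0.02 m or angle between specimen_cup's own z axis and vertical above 0.3 rad).
It fails at once if the bottle is moved by more than 20 mm or toppled (distance of bottle from where it was at the start of the episode above 0.02 m or angle between bottle's own z axis and vertical above 0.3 rad).
It also fails if it takes over 64 s, if anything falls off the work surface, if the arm or the gripper's body presses on something with over 40 N, if the wrist force passes 120 N, or if a joint passes its speed limit or range.

## Working session

There is one attempt and no reset: what is moved stays moved. The work goes in short steps, Python scripts to look and compute and a shell command to move; the robot and the scene stay as the last step left them, time stands still between calls to the robot, and variables do not carry over. Pictures are saved under pics/ and viewed, at most 10 in all, crops included, and the job is handed in when it is done.

```bash
mkdir -p pics
python3 - <<'E'
from rig import r
import cv2,numpy as np
o=r.observe();print({k:np.round(o[k],3) for k in('time_s','position','ee_rot','width','wrist_force')})
for n in('scene','top'):
    s=r.snapshot(n);cv2.imwrite(f'pics/{n}0.png',s['img'][:,:,::-1]);np.savez(f'{n}0.npz',**s)
E
```

```text
{'time_s': np.float64(0.0), 'position': array([ 197.64 , -566.21 ,  221.544]), 'ee_rot': array([-3.14 , -0.   ,  0.336]), 'width': np.float64(87.862), 'wrist_force': array([-0.668,  0.575,  0.464])}
```

View pics/top0.png

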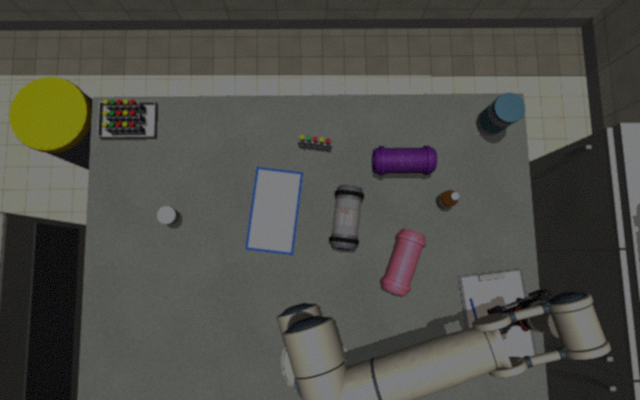

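View pics/scene0.png

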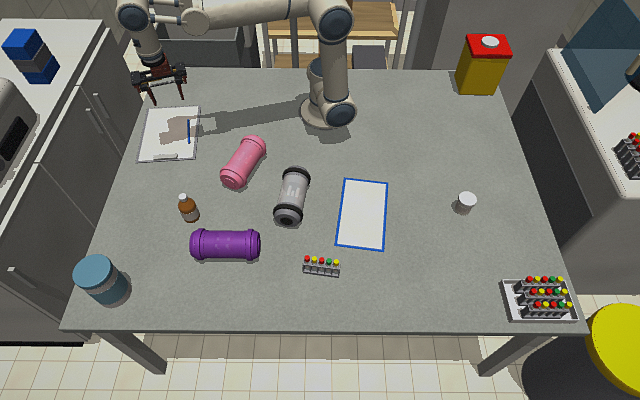

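Top view: the clear barrel with black rings is at (347,217). The look-alikes are pink at (404,262) and purple at (405,160). The mat is at (274,211), rack (315,143), cup (167,215) and bottle (449,199). Only the one at (347,217) has a clear barrel and black rings, so it is the carrier. Next I'll confirm it in a crop and measure.

```bash
cat > m.py <<'E'
import cv2,numpy as np
def world(s,u,v,z=None):
    """pixels -> world; depth map if z None, else plane at height z"""
    V=np.linalg.inv(s['view']);u=np.asarray(u,float);v=np.asarray(v,float)
    d=np.stack([(u-s['cx'])/s['fx'],(v-s['cy'])/s['fy'],np.ones_like(u)],-1)
    D=d@V[:3,:3].T
    t=s['z_map'][v.astype(int),u.astype(int)] if z is None else (z-V[2,3])/D[...,2]
    return V[:3,3]+D*np.asarray(t)[...,None]
def cloud(s):
    v,u=np.mgrid[0:400,0:640];return world(s,u,v)
def mat(s):
    h=cv2.cvtColor(s['img'],cv2.COLOR_RGB2HSV)
    m=cv2.inRange(h,(105,130,60),(128,255,255))
    c=max(cv2.findContours(m,cv2.RETR_EXTERNAL,cv2.CHAIN_APPROX_NONE)[0],key=cv2.contourArea)[:,0]
    p=world(s,c[:,0],c[:,1],0.)[:,:2].astype(np.float32)
    (x,y),(a,b),_=q=cv2.minAreaRect(p);B=cv2.boxPoints(q);e=B[1]-B[0]
    if np.linalg.norm(e)<220:e=B[2]-B[1]
    return np.array([x,y]),(a,b),np.arctan(e[1]/e[0])
def carrier(s,lo,hi):
    """points above 60 mm within xy box lo..hi; extents about their min rect"""
    P=cloud(s);k=(P[...,2]>62)&(P[...,2]<130)&np.all((P[...,:2]>lo)&(P[...,:2]<hi),-1)&(s['z_map']>0)
    p=P[k];(x,y),(a,b),_=q=cv2.minAreaRect(p[:,:2].astype(np.float32));B=cv2.boxPoints(q);e=B[1]-B[0]
    if np.linalg.norm(e)<150:e=B[2]-B[1]
    return np.array([x,y]),(a,b),np.arctan(e[1]/e[0]),p[:,2].max(),len(p)
E
python3 - <<'E'
from m import *
s=dict(np.load('top0.npz'))
for n,u,v in[('car',347,217),('pink',404,262),('purp',405,160),('rack',315,143),('cup',167,215),('bot',452,197),('bench',220,300)]:print(n,world(s,u,v).round(0))
c=world(s,347,217)[:2]
print(mat(s));print(carrier(s,c-[140,75],c+[140,75]))
cv2.imwrite('pics/crop.png',cv2.resize(s['img'][120:310,230:480,::-1],None,fx=3,fy=3))
E
```

```text
car [ 488. -114.   96.]
pink [ 335. -300.   95.]
purp [ 680. -318.   97.]
rack [755. -12.  56.]
cup [506. 493.  72.]
bot [ 547. -464.  121.]
bench [214. 325.   3.]
(array([525.98095703, 137.17729187]), (167.77810668945312, 297.45654296875), np.float32(-0.13495918))
(array([ 491.3928833 , -116.70875549]), (100.5455322265625, 216.69776916503906), np.float32(-0.13626035), np.float64(109.93026598327992), 1630)
```

View pics/crop.png

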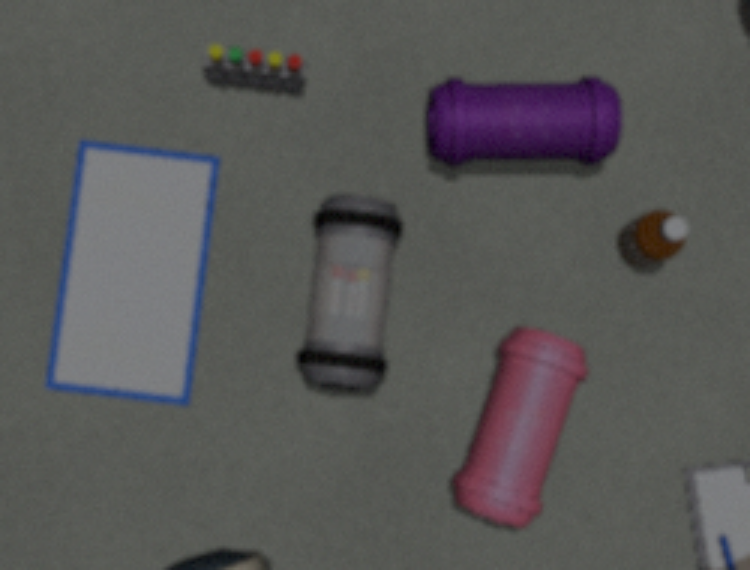

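Crop: the carrier has a clear barrel with label and black rings at crop (350,290). The pink one at (520,425) and the purple one at (525,120) are decoys. The carrier is at (491,-117) with axis -0.136 rad. The mat is at (526,137) with axis -0.135 rad, so this is a straight 256 mm roll with 0 mm offset along the axis. With yaw 1.435, tool x is the roll direction.

```bash
python3 -m handwheel '[[0.3,-0.22,0,0,0,0,0.6],[0.6,-0.45,0,0,0,0,0.6],[0.92,-0.68,0,0,0,0,0.6],[0.92,-0.68,0,0,0,0,0.6],[0.92,-0.68,0,0,0,0,0.6],[0.92,-0.68,0,0,0,0,0.6],[0.92,-0.68,0,0,0,0,0.6],[0.92,-0.68,0,0,0,0,0.6],[0.92,-0.68,0,0,0,0,0.6],[0.92,-0.68,0,0,0,0,0.6]]'
python3 -m handwheel '[[0.3,-0.22,0,0,0,0,0.6],[0.6,-0.45,0,0,0,0,0.6],[0.92,-0.68,0,0,0,0,0.6],[0.92,-0.68,0,0,0,0,0.6],[0.92,-0.68,0,0,0,0,0.6],[0.92,-0.68,0,0,0,0,0.6],[0.92,-0.68,0,0,0,0,0.6],[0.92,-0.68,0,0,0,0,0.6],[0.92,-0.68,0,0,0,0,0.6],[0.92,-0.68,0,0,0,0,0.6]]'
python3 -m handwheel '[[0.2,-0.15,0,0,0,-0.04,0.6],[0.4,-0.3,0,0,0,-0.08,0.6],[0.6,-0.45,0,0,0,-0.12,0.6],[0.8,-0.6,0,0,0,-0.16,0.6],[0.92,-0.68,0,0,0,-0.2,0.6],[0.92,-0.68,0,0,0,-0.24,0.6],[0.92,-0.68,0,0,0,-0.28,0.6],[0.92,-0.68,0,0,0,-0.32,0.6],[0.92,-0.68,0,0,0,-0.35,0.6],[0.92,-0.68,0,0,0,-0.35,0.6]]'
```

```text
time_s: 1.1
position: [294.0, -425.2, 222.4]
ee_rot: [-3.141, 0.0, 0.335]
wrist_force: [-1.0, -0.9, 0.8]
width: 52.7
grip_force: 0.0
time_s: 2.1
position: [390.7, -283.5, 222.6]
ee_rot: [-3.141, 0.0, 0.335]
wrist_force: [-0.5, 0.5, -0.2]
width: 52.6
grip_force: 0.0
time_s: 3.1
position: [487.7, -141.4, 222.6]
ee_rot: [-3.141, -0.0, 1.436]
wrist_force: [0.1, 0.0, 0.4]
width: 52.9
grip_force: 0.0
```

```bash
python3 -m handwheel '[[0,0,0.2,0,0,0,0.6],[0,0,0.4,0,0,0,0.6],[0,0,0.6,0,0,0,0.6],[0,0,0.75,0,0,0,0.6],[0,0,0.8,0,0,0,0.6],[0,0,0.82,0,0,0,0.6],[0,0,0.83,0,0,0,0.6],[0,0,0.84,0,0,0,0.6],[0,0,0.85,0,0,0,0.6],[0,0,0.85,0,0,0,0.6]]'
```

```text
time_s: 4.1
position: [488.0, -141.2, 95.7]
ee_rot: [3.141, 0.0, 1.435]
wrist_force: [-0.4, 0.4, 0.1]
width: 52.8
grip_force: 0.0
```

```bash
python3 -m handwheel '[[0.02,0,0,0,0,0,0.6],[0.05,0,0,0,0,0,0.6],[0.09,0,0,0,0,0,0.6],[0.13,0,0,0,0,0,0.6],[0.17,0,0,0,0,0,0.6],[0.21,0,0,0,0,0,0.6],[0.25,0,0,0,0,0,0.6],[0.28,0,0,0,0,0,0.6],[0.3,0,0,0,0,0,0.6],[0.3,0,0,0,0,0,0.6]]'
python3 - <<'E'
from rig import r
from m import *
s=r.snapshot('top');cv2.imwrite('pics/t1.png',s['img'][:,:,::-1])
h=cv2.cvtColor(s['img'],cv2.COLOR_RGB2HSV)
cv2.imwrite('pics/t1.png',cv2.resize(s['img'][120:310,230:480,::-1],None,fx=3,fy=3))
E
```

```text
time_s: 5.1
position: [494.4, -95.8, 97.1]
ee_rot: [3.139, -0.0, 1.436]
wrist_force: [-2.0, 1.0, 8.5]
width: 52.8
grip_force: 4.2
```

View pics/t1.png

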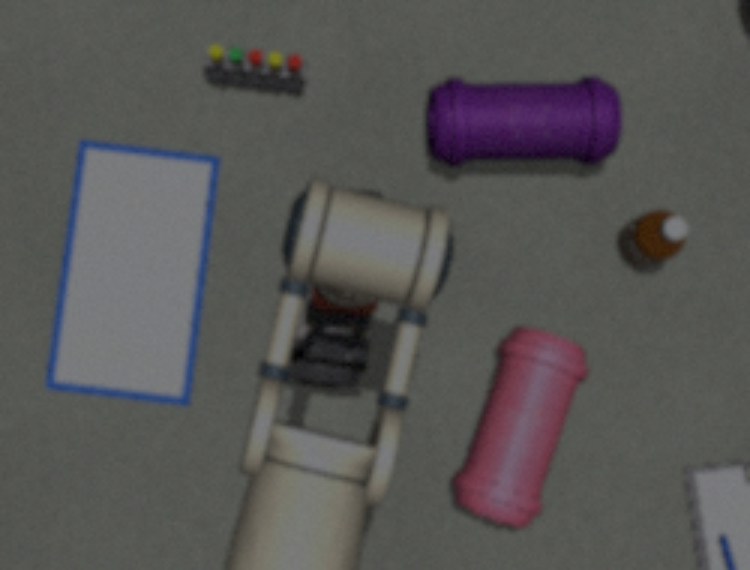

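The arm hides the carrier from above; wrist force was 8.5 N, which suits this. I'll track the rings through the scene camera instead.

```bash
cat > t.py <<'E'
import sys
from rig import r
from m import *
from scipy.optimize import least_squares
M=np.array([526.,137.2]);ang=-.135;X=np.array([np.cos(ang),np.sin(ang)]);Y=np.array([-X[1],X[0]])
def rings(s,c0):
    P=cloud(s)[s['z_map']>0];q=np.c_[(P[:,:2]-M)@X,(P[:,:2]-M)@Y,P[:,2]];o=[]
    for a in(-80,80):
        k=(abs(q[:,0]-a)<7)&(abs(q[:,1]-c0)<60)&(q[:,2]>15)&(q[:,2]<112);p=q[k]
        f=least_squares(lambda v:np.hypot(p[:,1]-v[0],p[:,2]-52)-52,[c0],loss='soft_l1',f_scale=2)
        o.append((f.x[0],np.median(abs(f.fun)),len(p)))
    e=q[(abs(q[:,1]-c0)<60)&(q[:,2]>40)&(q[:,2]<112)&(abs(q[:,0])<150)][:,0]
    return o,(o[1][0]-o[0][0])/160,np.percentile(e,[.5,99.5])
if __name__=='__main__':
    s=r.snapshot(sys.argv[2] if len(sys.argv)>2 else 'scene');o,yaw,e=rings(s,float(sys.argv[1]))
    t=(np.array(r.observe()['position'][:2])-M)
    print('rings',np.round(o,1).tolist(),'mid',round((o[0][0]+o[1][0])/2,1),'yaw',round(yaw,3),'ends',e.round(),'tcp along/across',(t@X).round(1),(t@Y).round(1))
E
python3 - <<'E'
from t import *
print(rings(dict(np.load('scene0.npz')),-256));print(rings(dict(np.load('top0.npz')),-256))
E
python3 t.py -235
```

```text
([(np.float64(-255.99372840803085), np.float64(1.5365808162606882), 107), (np.float64(-256.3738467827172), np.float64(1.1868803257745597), 123)], np.float64(-0.0023757398417895816), array([-101.83807259,  110.69841894]))
([(np.float64(-256.05810086189433), np.float64(1.6109223036616243), 131), (np.float64(-256.93584346491815), np.float64(2.05326987389725), 135)], np.float64(-0.005485891268898868), array([-107.05265206,  105.64574426]))
rings [[-233.0, 1.5, 57.0], [-233.0, 1.4, 118.0]] mid -233.0 yaw -0.0 ends [-99. 112.] tcp along/across 0.1 -235.3
```

```bash
python3 -m handwheel '[[0.03,0,0,0,0,0,0.6],[0.08,0,0,0,0,0,0.6],[0.14,0,0,0,0,0,0.6],[0.2,0,0,0,0,0,0.6],[0.26,0,0,0,0,0,0.6],[0.3,0,0,0,0,0,0.6],[0.31,0,0,0,0,0,0.6],[0.31,0,0,0,0,0,0.6],[0.31,0,-0.1,0,0,0,0.6],[0.04,0,-0.1,0,0,0,0.6]]'
python3 t.py -207
```

```text
time_s: 6.2
position: [495.5, -88.3, 112.0]
ee_rot: [3.14, -0.001, 1.44]
wrist_force: [0.5, -0.1, 0.6]
width: 52.8
grip_force: 0.0
rings [[-208.1, 1.7, 70.0], [-208.1, 1.5, 123.0]] mid -208.1 yaw -0.0 ends [-102.  111.] tcp along/across -0.4 -235.0
```

```bash
python3 -m handwheel '[[0,0,0.1,0,0,0,0.6],[0.03,0,0.1,0,0,0,0.6],[0.1,0,0.1,0,0,0,0.6],[0.18,0,0.1,0,0,0,0.6],[0.27,0,0.1,0,0,0,0.6],[0.36,0,0.1,0,0,0,0.6],[0.45,0,0.1,0,0,0,0.6],[0.52,0,0.1,0,0,0,0.6],[0.56,0,0.1,0,0,0,0.6],[0.56,0,0.1,0,0,0,0.6]]'
python3 -m handwheel '[[0,0,0,0,0,0,0.6],[0,0,-0.1,0,0,0,0.6],[-0.14,0,-0.1,0,0,0,0.6],[-0.28,0,-0.1,0,0,0,0.6],[-0.28,0,-0.1,0,0,0,0.6],[-0.28,0,-0.1,0,0,0,0.6],[-0.28,0,-0.1,0,0,0,0.6],[-0.28,0,-0.1,0,0,0,0.6],[-0.28,0,-0.1,0,0,0,0.6],[-0.28,0,-0.1,0,0,0,0.6]]'
python3 t.py -162
```

```text
time_s: 7.25
position: [507.2, -5.8, 96.2]
ee_rot: [3.138, -0.001, 1.437]
wrist_force: [3.0, 0.7, 6.9]
width: 52.6
grip_force: 3.8
time_s: 8.25
position: [500.3, -48.6, 110.1]
ee_rot: [-3.141, -0.0, 1.436]
wrist_force: [0.2, -0.2, 0.5]
width: 52.8
grip_force: 0.0
rings [[-161.2, 1.9, 61.0], [-161.4, 1.5, 125.0]] mid -161.3 yaw -0.001 ends [-99. 111.] tcp along/across -0.4 -187.7
```

```bash
A='x'; python3 -m handwheel '[[0,0,0.1,0,0,0,0.6],[0.04,0,0.1,0,0,0,0.6],[0.12,0,0.1,0,0,0,0.6],[0.21,0,0.1,0,0,0,0.6],[0.3,0,0.1,0,0,0,0.6],[0.4,0,0.1,0,0,0,0.6],[0.49,0,0.1,0,0,0,0.6],[0.55,0,0.1,0,0,0,0.6],[0.6,0,0.1,0,0,0,0.6],[0.6,0,0.1,0,0,0,0.6]]'
python3 -m handwheel '[[0,0,0,0,0,0,0.6],[0,0,-0.1,0,0,0,0.6],[-0.14,0,-0.1,0,0,0,0.6],[-0.28,0,-0.1,0,0,0,0.6],[-0.28,0,-0.1,0,0,0,0.6],[-0.28,0,-0.1,0,0,0,0.6],[-0.28,0,-0.1,0,0,0,0.6],[-0.28,0,-0.1,0,0,0,0.6],[-0.28,0,-0.1,0,0,0,0.6],[-0.28,0,-0.1,0,0,0,0.6]]'
python3 t.py -115
```

```text
time_s: 9.3
position: [513.7, 41.3, 96.4]
ee_rot: [3.138, -0.001, 1.436]
wrist_force: [1.4, 0.7, 7.1]
width: 52.5
grip_force: 3.9
time_s: 10.3
position: [506.8, -1.1, 110.1]
ee_rot: [-3.141, -0.0, 1.436]
wrist_force: [-0.6, 0.1, -0.0]
width: 52.9
grip_force: 0.0
rings [[-112.2, 1.8, 56.0], [-112.1, 1.7, 122.0]] mid -112.1 yaw 0.001 ends [-103.  112.] tcp along/across -0.4 -139.7
```

```bash
python3 -m handwheel '[[0,0,0.1,0,0,0,0.6],[0.05,0,0.1,0,0,0,0.6],[0.13,0,0.1,0,0,0,0.6],[0.22,0,0.1,0,0,0,0.6],[0.31,0,0.1,0,0,0,0.6],[0.4,0,0.1,0,0,0,0.6],[0.49,0,0.1,0,0,0,0.6],[0.56,0,0.1,0,0,0,0.6],[0.61,0,0.1,0,0,0,0.6],[0.61,0,0.1,0,0,0,0.6]]'
python3 -m handwheel '[[0,0,0,0,0,0,0.6],[0,0,-0.1,0,0,0,0.6],[-0.14,0,-0.1,0,0,0,0.6],[-0.28,0,-0.1,0,0,0,0.6],[-0.28,0,-0.1,0,0,0,0.6],[-0.28,0,-0.1,0,0,0,0.6],[-0.28,0,-0.1,0,0,0,0.6],[-0.28,0,-0.1,0,0,0,0.6],[-0.28,0,-0.1,0,0,0,0.6],[-0.28,0,-0.1,0,0,0,0.6]]'
python3 t.py -65
```

```text
time_s: 11.35
position: [520.3, 90.6, 96.4]
ee_rot: [3.138, -0.001, 1.437]
wrist_force: [0.7, 0.5, 7.7]
width: 52.8
grip_force: 3.9
time_s: 12.35
position: [513.5, 48.0, 110.1]
ee_rot: [-3.141, -0.0, 1.436]
wrist_force: [0.2, -0.2, -0.0]
width: 52.7
grip_force: 0.0
rings [[-62.6, 1.5, 49.0], [-62.9, 1.4, 111.0]] mid -62.8 yaw -0.002 ends [-99. 112.] tcp along/across -0.4 -90.2
```

```bash
python3 -m handwheel '[[0,0,0.1,0,0,0,0.6],[0.05,0,0.1,0,0,0,0.6],[0.13,0,0.1,0,0,0,0.6],[0.22,0,0.1,0,0,0,0.6],[0.31,0,0.1,0,0,0,0.6],[0.4,0,0.1,0,0,0,0.6],[0.49,0,0.1,0,0,0,0.6],[0.56,0,0.1,0,0,0,0.6],[0.61,0,0.1,0,0,0,0.6],[0.61,0,0.1,0,0,0,0.6]]'
python3 -m handwheel '[[0,0,0,0,0,0,0.6],[0,0,-0.1,0,0,0,0.6],[-0.12,0,-0.1,0,0,0,0.6],[-0.22,0,-0.1,0,0,0,0.6],[-0.22,0,-0.1,0,0,0,0.6],[-0.22,0,-0.1,0,0,0,0.6],[-0.22,0,-0.1,0,0,0,0.6],[-0.22,0,-0.1,0,0,0,0.6],[-0.22,0,-0.1,0,0,0,0.6],[-0.22,0,-0.1,0,0,0,0.6]]'
python3 t.py -15
```

```text
time_s: 13.4
position: [527.0, 139.7, 96.4]
ee_rot: [3.138, -0.002, 1.436]
wrist_force: [1.5, -0.8, 7.6]
width: 52.9
grip_force: 3.9
time_s: 14.4
position: [521.3, 105.8, 110.1]
ee_rot: [-3.141, -0.0, 1.436]
wrist_force: [-0.6, -0.4, 0.5]
width: 52.3
grip_force: 0.0
rings [[-13.9, 1.3, 33.0], [-13.5, 1.0, 98.0]] mid -13.7 yaw 0.003 ends [-98. 113.] tcp along/across -0.4 -31.8
```

```bash
python3 -m handwheel '[[0,0,0.1,0,0,0,0.6],[0.02,0,0.1,0,0,0,0.6],[0.05,0,0.1,0,0,0,0.6],[0.08,0,0.1,0,0,0,0.6],[0.11,0,0.1,0,0,0,0.6],[0.14,0,0.1,0,0,0,0.6],[0.16,0,0.1,0,0,0,0.6],[0.17,0,0.1,0,0,0,0.6],[0.17,0,0.1,0,0,0,0.6],[0.17,0,0.1,0,0,0,0.6]]'
python3 -m handwheel '[[0,0,0,0,0,0,0.6],[0,0,0,0,0,0,0.6],[0,0,-0.03,0,0,0,0.6],[0,0,-0.1,0,0,0,0.6],[0,0,-0.2,0,0,0,0.6],[0,0,-0.4,0,0,0,0.6],[0,0,-0.6,0,0,0,0.6],[0,0,-0.8,0,0,0,0.6],[0,0,-0.9,0,0,0,0.6],[0,0,-0.9,0,0,0,0.6]]'
python3 -m handwheel '[[-0.3,0,0,0,0,0,0.6],[-0.6,0,0,0,0,0,0.6],[-0.9,0,0,0,0,0,0.6],[-1,0,0,0,0,0,0.6],[-1,0,0,0,0,0,0.6],[-1,0,0,0,0,0,0.6],[-1,0,0,0,0,0,0.6],[-1,0,0,0,0,0,0.6],[-1,0,0,0,0,0,0.6],[-1,0,0,0,0,0,0.6]]'
python3 t.py 0
python3 - <<'E'
from rig import r
import cv2
s=r.snapshot('top');cv2.imwrite('pics/end.png',s['img'][:,:,::-1])
E
```

```text
time_s: 15.45
position: [526.3, 131.2, 97.0]
ee_rot: [3.137, -0.002, 1.435]
wrist_force: [0.4, -0.1, 10.5]
width: 52.8
grip_force: 5.1
time_s: 16.45
position: [525.8, 131.0, 233.2]
ee_rot: [3.137, -0.002, 1.435]
wrist_force: [-1.0, -0.5, 0.0]
width: 52.4
grip_force: 0.0
time_s: 17.45
position: [504.6, -17.2, 230.1]
ee_rot: [-3.142, -0.0, 1.436]
wrist_force: [-0.2, 0.2, -0.9]
width: 52.6
grip_force: 0.0
rings [[1.8, 1.2, 92.0], [0.6, 1.4, 106.0]] mid 1.2 yaw -0.008 ends [-100.  112.] tcp along/across -0.4 -156.0
```

View pics/end.png

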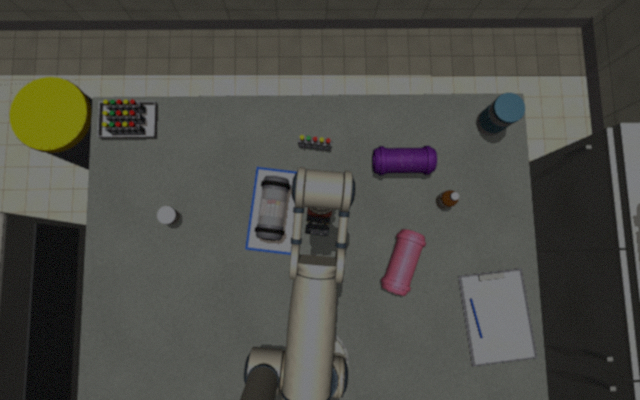

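The picture shows the carrier at (273,208), in the middle of the mat and parallel to it. The rack (315,143), cup (167,215) and bottle (449,199) have not moved, and the arm is clear, so I'm handing in.

```bash
python3 -c "
from rig import r
print(r.finish_job())"
```

```text
the job is handed in; nothing more can be done
None
```

The job is handed in: the carrier was rolled 256 mm onto the mat and, by my last camera measurement, lies about 1 mm off centre across the mat and 0.01 rad off its length; the rack, cup and bottle look unmoved, and I saw no verdict from the judge.

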